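# Change the kitchen roll

## Task

Take the empty cardboard tube off the upright kitchen-roll holder and put it in the grey recycling box. Fit the full paper roll on the holder's spindle in its place, lowering it gently, not dropping it, until it sits all the way down on the base. Leave the mug, the tin, the lemon, the garlic, the teaspoon and the fork where they are.

Things in the scene. Friction and masses are not known exactly. Their poses are not given: they have to be found in the camera images.
- holder: kitchen-roll holder, fixed: round steel base 140 mm across and 16 mm high, with one upright spindle 22 mm in diameter in its middle, whose domed tip is 119 mm above the worktop (103 mm above the base). Origin: centre of the base's underside, on the worktop; z up along the spindle
- spindle_foot (a point): point on the spindle's axis at the top face of the base (16 mm above the worktop), where a fitted roll's lower end sits
- tube: empty brown cardboard tube, 44 mm outside, 36 mm inside, 120 mm long, 30 g; stands loosely over the spindle on the base at the start and hides it. Origin: centre of its lower end; z along the tube
- tube_center (a point): middle of the tube, on its axis, 60 mm above its origin
- roll: full slim roll of white kitchen paper, 66 mm in diameter, 120 mm tall, with a thin brown core and a 36 mm hole right through along its axis, about 160 g; stands upright on the worktop. Origin: centre of its lower end; z along the axis (either end may go down)
- roll_center (a point): middle of the roll, on its axis, 60 mm above its origin
- recycling_box: open square grey plastic box, fixed, 150 x 150 mm outside (156 over the rim), 140 x 140 mm inside, 80 mm high, floor and walls 5 mm thick. Origin: centre of its underside; x and y along its sides
- mug: striped mug, 86 x 120 x 101 mm, bystander at the back; origin at the centre of its underside
- small_tin: low food tin, 75 mm across, 58 mm high, bystander at the left, beside the hob (its like at the far right is fixed); origin at the centre of its underside
- lemon: lemon, 78 x 55 x 56 mm, bystander at the back; origin at the centre of its underside
- garlic: head of garlic, 60 mm, bystander at the back; origin at the centre of its underside
- teaspoon: teaspoon, 130 x 27 x 11 mm, lying between the task's things, bystander; origin at the centre of its underside
- fork: fork, 193 x 26 x 15 mm, lying between the task's things, bystander; origin at the centre of its underside

How it is judged:
By the outcome, as a careful person would: the job done as asked, in the order asked, and still so for the second after the job is handed in, with the robot touching nothing.
It also fails if it takes over 59 s, if anything falls off the work surface, if the arm or the gripper's body presses on something with over 40 N, if the wrist force passes 120 N, or if a joint passes its speed limit or range.

## Robot

A 6-joint arm with a two-finger parallel gripper is mounted at the origin on a cart in front of the work surface, level with it; the furniture and walls round the work are solid. World frame = base frame: x ahead of the robot, y to its left, z up, the work surface at z = 0. Lengths are in m, angles in rad, forces in N, time in s.
With the tool pointing down it reaches from about 0.25 to 0.775 m from the base axis. Payload 4 kg.
Tool frame: the origin (TCP) lies on the centre line of the jaws, within the pads' length; the fingertips stand robot.tips_ahead ahead of it and the grasp point (between the pads) lies 8 mm behind it (robot.tips_ahead is the distance from the TCP to the fingertips, in m); z points along the fingers, y is the line along which they close (so a half turn about z gives the same grasp; the last joint's range is limited). The gripper opens to 94 mm and grips with 3 to 60 N. Pads are 16 mm wide; open, the fingers measure 119 mm over their backs; the gripper's body (75 mm by 177 mm) begins 78 mm behind the grasp point.
Start: joints at [-1.284, 0.087, 1.371, -0, 1.684, -0.103], TCP at [0.209, -0.509, 0.217] pointing down, gripper open.
Joint ranges: [-3.1, 3.1], [-0.76, 2.03], [0.27, 2.55], [-1.08, 4.22], [0.17, 2.65], [-2.57, 2.57]. Speed limits (rad/s): [2.79, 2.79, 3.14, 3.14, 3.14, 3.14].

## Interface

Orientations are given as [roll, pitch, yaw] about the fixed x, y, z axes, in that order (R = Rz(yaw) Ry(pitch) Rx(roll)).
In Python, from bench import robot, snapshot, close_job, spotter gives the robot as it stands. The module is installed in compiled form; this text tells all that it offers.
- The arm moves only by the tool servo_tool, never from a script. Its argument "commands" is one flat list of numbers, 7 for each row, row after row: the shift along the tool's x, y, z in m, then the turn, a rotation vector about the tool's x, y, z in degrees, then the finger opening in m, from 0 to 0.094. In form: [x, y, z, ax, ay, az, grip, x, y, z, ax, ay, az, grip, ...]. A call has 1 to 10 rows; each row is the pose to reach, as a shift and turn from the pose commanded when the call began, along the tool's axes at that moment; what a row does not reach only later rows make up. A row lasts 1/8 s, in which the tool goes at most 62.5 mm and 10.7 degrees, less where a joint would pass 70% of its speed; a pose out of reach is approached as far as the arm can. A call with a gripper value outside its range is refused whole. The fingers move at their own pace and stop on an object; the grip force is fixed at half the most. Time passes only in rows, so rows that repeat a pose let the fingers close. It gives the time, the measured TCP pose, the force, the opening and the grip force at its end, in the units of the state.
- robot.get_obs(): the state, without advancing time (a new reading comes with each control period).
- snapshot(name): name is "scene" or "side" or "wrist"; returns a dict with "img" (400x640x3 uint8, blue, green, red), "camera_matrix" (3x3 intrinsics, pixels), "extrinsics" (4x4, takes a point from camera to world coordinates); the wrist camera has in their place "hand_eye" (4x4, takes a point from camera to tool coordinates, whose origin is the TCP and whose axes are the flange's). Camera axes: x right, y down, z forward; pixel columns grow to the right and rows downward; lengths in m; the calibration is good to about 2 mm. The wrist camera is an equidistant fisheye: a pixel r from the principal point sees the ray r / f radians off the axis. A picture is of the moment at which its call begins: read the wrist's pose just before it. There is no depth.
- close_job(): hands the job in; it is judged then, once.
Trained networks look in a picture, given as the dict that the camera call returned (one of the last four; its "shot" number tells which), for a name from the list of things; names that differ only in an ending like _2 or _b are one class to them, and where a whole thing is asked for, a point or a joint stands for the part that bears it (a point fixed in the world has none). Each returns a list of dicts, best first, with "conf" (0 to 1); they miss things now and then, are a little off and sometimes report something else, mostly with a low value. They report only what shows in the picture. A call takes as long as a camera call.
- spotter.trace(name, picture): "region" (400x640 bool, what is visible of it) and "box" ([left, top, width, height] in pixels, round what is visible of it).
The state is a dict: "time": time; "joint_positions": joint angles; "qvel": joint speeds; "joint_torque": joint torques, N m; "tool_pos": TCP position; "ee_rot": TCP orientation; "wrist_force": force on the tool from outside, world axes, zero at the start; "wrist_torque": the same for the moment, N m; "width": finger opening in m; "finger_force": force on a finger pad.
Only numpy, scipy, OpenCV 4.12 (cv2) and the standard library are available. Lean on these libraries where they do the work, as an engineer would, in place of code of your own. Each camera call takes 0.05 s, during which the arm holds its last target. There are 200 camera calls.

## Working session

There is one attempt and no reset: what is moved stays moved. The work goes in short steps, Python scripts to look and compute and a tool call to move; the robot and the scene stay as the last step left them, time stands still between calls to the robot, and variables do not carry over. Pictures are saved under pics/ and viewed, at most 10 in all, crops included, and the job is handed in when it is done.

Besides the shell and the picture viewer there is one more tool, called after "Emit:" as name(argument=value, ...), one argument or row to a line, values as JSON. servo_tool: Moves the arm, as the interface text tells. Its arguments: {"type":"object","properties":{"commands":{"type":"array","items":{"type":"number"}}},"required":["commands"]}

```bash
mkdir -p pics; cat > h.py <<'E'
import numpy as np, cv2
from bench import robot, snapshot, close_job, spotter
def save(p,n): cv2.imwrite('pics/%s.png'%n,p['img'])
def ray(p,u,v):
    K=p['camera_matrix'];d=np.array([(u-K[0,2])/K[0,0],(v-K[1,2])/K[1,1],1.])
    E=p['extrinsics'];d=E[:3,:3]@d;return E[:3,3],d/np.linalg.norm(d)
def onz(p,u,v,z):
    o,d=ray(p,u,v);return o+d*(z-o[2])/d[2]
def proj(p,X):
    E=np.linalg.inv(p['extrinsics']);c=E[:3,:3]@np.array(X)+E[:3,3];c=p['camera_matrix']@c;return c[:2]/c[2]
E
cat > a.py <<'E'
from h import *
o=robot.get_obs();print(robot.tips_ahead,{k:np.round(v,3) for k,v in o.items()})
for c in ['scene','side']:
    p=snapshot(c);save(p,c)
    print(c,np.round(p['extrinsics'][:3],3).tolist(),p['camera_matrix'].tolist())
    for n in ['tube','roll','recycling_box','holder','mug','small_tin','lemon','garlic','teaspoon','fork']:
        r=spotter.trace(n,p)
        print(n,[(round(q['conf'],2),q['box']) for q in r[:2]])
E
python3 a.py
```

```text
0.011 {'time': np.float64(0.0), 'joint_positions': array([-1.284,  0.088,  1.372, -0.   ,  1.684, -0.103]), 'qvel': array([-0.001,  0.001,  0.   , -0.001, -0.001, -0.002]), 'joint_torque': array([-0.0000e+00, -3.4018e+01, -3.0242e+01,  7.2000e-02,  3.3000e-02,
       -0.0000e+00]), 'tool_pos': array([ 0.209, -0.508,  0.215]), 'ee_rot': array([-3.139, -0.   ,  0.39 ]), 'wrist_force': array([ 0.13 , -0.218, -0.096]), 'wrist_torque': array([-0.025, -0.004,  0.052]), 'finger_force': np.float64(0.0), 'width': np.float64(0.094)}
scene [[0.888, -0.303, 0.346, 0.231], [-0.46, -0.573, 0.679, -0.672], [-0.007, -0.762, -0.648, 0.737]] [[372.9734019592299, 0.0, 318.24668814183417], [0.0, 372.9734019592299, 201.97950063621087], [0.0, 0.0, 1.0]]
tube [(0.8, [360.0, 277.8, 21.5, 50.1]), (0.33, [384.3, 242.9, 22.3, 26.7])]
roll [(0.71, [226.8, 147.8, 30.4, 39.2])]
recycling_box [(0.86, [249.9, 181.7, 79.4, 77.3])]
holder [(0.9, [332.8, 287.7, 66.5, 66.4])]
mug [(0.9, [313.9, 153.7, 37.8, 40.3])]
small_tin [(0.72, [290.5, 140.4, 25.0, 24.6]), (0.61, [247.4, 179.5, 79.6, 78.6])]
lemon [(0.9, [349.8, 2
[... 175 characters left out ...]
11, 0.923], [0.004, -0.748, -0.664, 0.949]] [[515.6062877141164, 0.0, 316.79802752487706], [0.0, 515.6062877141164, 203.39620968516195], [0.0, 0.0, 1.0]]
tube [(0.83, [355.7, 120.8, 19.1, 40.0])]
roll [(0.75, [311.2, 283.1, 32.2, 59.8])]
recycling_box [(0.63, [305.8, 196.1, 70.2, 68.5])]
holder [(0.73, [339.4, 147.8, 45.0, 31.9])]
mug [(0.9, [234.4, 212.0, 34.7, 57.9])]
small_tin [(0.88, [202.6, 282.5, 38.2, 46.8])]
lemon [(0.62, [263.9, 195.0, 25.9, 20.5]), (0.5, [356.5, 120.0, 17.9, 42.0])]
garlic [(0.77, [293.1, 157.5, 16.3, 18.0]), (0.47, [339.5, 146.7, 48.0, 30.0])]
teaspoon [(0.62, [297.0, 266.2, 52.9, 17.5]), (0.44, [201.8, 282.9, 37.4, 46.5])]
fork [(0.6, [324.7, 185.1, 65.2, 18.3])]
```

View pics/scene.png

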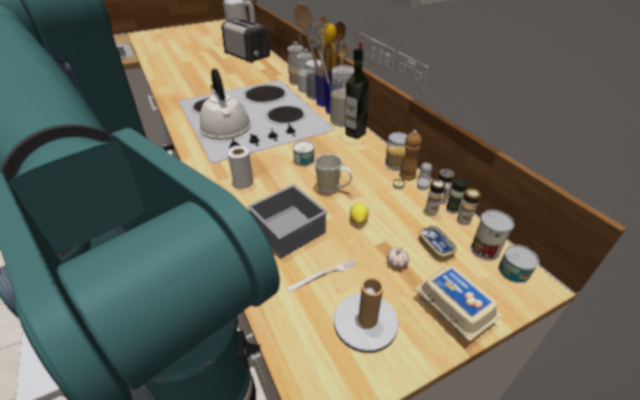

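View pics/side.png

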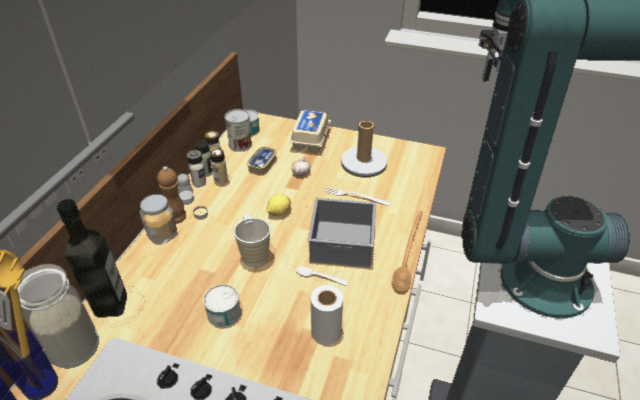

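The scene view shows the tube standing on the steel base around (371,303), the roll at (240,167) and the box at (288,220). The side view has the tube at (365,141), the roll at (326,315), the box at (342,232) and the teaspoon beside the roll at (322,275). The networks agree with this, apart from weak scene guesses for the fork and teaspoon.

```bash
cat > m.py <<'E'
from h import *
from scipy.optimize import least_squares
D=np.c_[np.cos(np.arange(24)*np.pi/12),np.sin(np.arange(24)*np.pi/12)]
t=np.linspace(0,2*np.pi,72,endpoint=False)
def cyl(r,h): return np.vstack([np.c_[r*np.cos(t),r*np.sin(t),0*t+z] for z in (0,h)])
box=np.array([[a*s,b*s,z] for s,z in ((.075,0),(.078,.08),(.078,.074)) for a in(-1,1) for b in (-1,1)])
def sup(P): return (P@D.T).max(0)
def big(m):
    n,l,s,_=cv2.connectedComponentsWithStats(m.astype(np.uint8));return l==1+s[1:,4].argmax()
def reg(p,n):
    r=spotter.trace(n,p)
    if not r: return None
    v,u=np.nonzero(big(r[0]['region']));return r[0]['conf'],np.c_[u,v].astype(float)
def fit(views,S,x0,yaw=False,fz=False):
    def f(q):
        a=q[2] if yaw else 0; R=np.array([[np.cos(a),-np.sin(a),0],[np.sin(a),np.cos(a),0],[0,0,1]])
        X=S@R.T+[q[0],q[1],q[3]]
        return np.concatenate([sup(np.array([proj(p,x) for x in X]))-sup(P) for p,P in views])
    r=least_squares(f,[*x0,.1,0.],loss='soft_l1');return r.x,np.sqrt(np.mean(f(r.x)**2))
E
cat > b.py <<'E'
from m import *
ps=[snapshot(c) for c in('scene','side')]
for n,S,y,hz in (('tube',cyl(.022,.12),0,.076),('roll',cyl(.033,.12),0,.06),('recycling_box',box,1,.04),('holder',cyl(.07,.016),0,.008)):
    V=[(p,reg(p,n)[1]) for p in ps]
    x0=onz(V[1][0],*V[1][1].mean(0),hz)[:2]
    for vs,nm in ((V,'both'),(V[:1],'scene'),(V[1:],'side')):
        q,e=fit(vs,S,x0,y); print(n,nm,np.round(q,4),round(e,2))
for n,hz in dict(mug=.05,small_tin=.029,lemon=.028,garlic=.025,teaspoon=.004,fork=.005).items():
    for p in ps:
        r=reg(p,n)
        if r: print(n,round(r[0],2),np.round(onz(p,*r[1].mean(0),hz),3))
p=ps[1]
for uv in((420,214),(398,290),(297,268),(347,282),(326,190),(389,203)):print(uv,onz(p,*uv,.005).round(3))
E
python3 b.py
```

```text
tube both [ 0.5301 -0.3163  0.1     0.0155] 0.75
tube scene [ 0.5371 -0.3078  0.1011  0.    ] 0.22
tube side [ 0.5402 -0.364   0.1    -0.0171] 0.64
roll both [0.4531 0.3006 0.1    0.003 ] 0.78
roll scene [ 0.4601  0.3228  0.1    -0.0114] 0.36
roll side [ 0.4573  0.2832  0.1    -0.022 ] 0.23
recycling_box both [0.4961 0.0328 0.1906 0.001 ] 1.41
recycling_box scene [ 0.5049  0.0538  0.1832 -0.0181] 0.99
recycling_box side [ 0.5007  0.0105  0.1912 -0.0219] 0.43
holder both [ 5.269e-01 -3.135e-01  1.000e-01 -4.000e-04] 0.71
holder scene [ 0.5319 -0.3069  0.1    -0.0142] 0.57
holder side [ 0.5332 -0.3435  0.1047 -0.0228] 0.32
mug 0.81 [0.693 0.164 0.05 ]
small_tin 0.87 [0.687 0.329 0.029]
small_tin 0.62 [0.683 0.325 0.029]
lemon 0.87 [ 0.692 -0.024  0.028]
lemon 0.73 [0.684 0.325 0.028]
garlic 0.62 [ 0.689 -0.208  0.025]
garlic 0.6 [ 0.692 -0.202  0.025]
teaspoon 0.52 [0.551 0.153 0.004]
fork 0.57 [ 0.498 -0.152  0.005]
fork 0.61 [ 0.468 -0.158  0.005]
(420, 214) [ 0.323 -0.136  0.005]
(398, 290) [0.327 0.139 0.005]
(297, 268) [0.572 0.15  0.005]
(347, 282) [0.446 0.154 0.005]
(326, 190) [ 0.594 -0.151  0.005]
(389, 203) [ 0.412 -0.153  0.005]
```

Emit:
servo_tool(
  commands=[0.12,-0.02,0,0,0,0,0.094,0.24,-0.04,0,0,0,0,0.094,0.37,-0.058,0,0,0,0,0.094,0.37,-0.058,0,0,0,0,0.094,0.37,-0.058,0,0,0,0,0.094,0.37,-0.058,0,0,0,0,0.094,0.37,-0.058,0,0,0,0,0.094,0.37,-0.058,0,0,0,0,0.094,0.37,-0.058,0,0,0,0,0.094,0.37,-0.058,0,0,0,0,0.094],
)

```text
time: 3.45
tool_pos: [0.5282, -0.3156, 0.2169]
ee_rot: [3.141, -0.0, 0.388]
wrist_force: [-0.7, -0.5, -1.3]
width: 0.0937
finger_force: 0.0
```

```bash
cat > w.py <<'E'
from m import *
from scipy.spatial.transform import Rotation as Ro
def wrist():
    o=robot.get_obs();p=snapshot('wrist');T=np.eye(4);T[:3,:3]=Ro.from_euler('xyz',o['ee_rot']).as_matrix();T[:3,3]=o['tool_pos']
    p['extrinsics']=T@p['hand_eye'];return o,p
def fproj(p,X):
    E=np.linalg.inv(p['extrinsics']);c=E[:3,:3]@np.array(X)+E[:3,3];K=p['camera_matrix']
    th=np.arctan2(np.hypot(c[0],c[1]),c[2]);n=c[:2]/np.hypot(c[0],c[1]);return K[[0,1],[0,1]]*th*n+K[:2,2]
E
cat > c.py <<'E'
from w import *
import sys
o,p=wrist();print(o['time'],o['tool_pos'].round(4),o['ee_rot'].round(3),o['wrist_force'].round(1),o['width']);print(p['hand_eye'].round(3).tolist(),p['camera_matrix'].tolist())
im=p['img'].copy()
for X,r in (((.529,-.315,.136),.022),((.527,-.3135,.016),.07)):
    for a in t: cv2.circle(im,tuple(int(v) for v in fproj(p,[X[0]+r*np.cos(a),X[1]+r*np.sin(a),X[2]])),1,(0,0,255),-1)
cv2.imwrite('pics/w1.png',im)
for n in('tube','holder'): print(n,[(round(q['conf'],2),q['box']) for q in spotter.trace(n,p)[:2]])
E
python3 c.py
```

```text
3.45 [ 0.5282 -0.3156  0.2169] [ 3.141 -0.     0.388] [-0.7 -0.5 -1.3] 0.09370016880221135
[[-0.0, -0.959, -0.282, 0.082], [1.0, -0.0, 0.0, -0.0], [-0.001, -0.282, 0.959, -0.168], [0.0, 0.0, 0.0, 1.0]] [[309.70691628693146, 0.0, 317.92830094157483], [0.0, 309.70691628693146, 194.99069538877356], [0.0, 0.0, 1.0]]
tube [(0.8, [291.8, 158.6, 55.4, 69.3])]
holder [(0.68, [0.0, 81.7, 8.7, 32.6]), (0.59, [262.4, 116.8, 109.1, 111.4])]
```

View pics/w1.png

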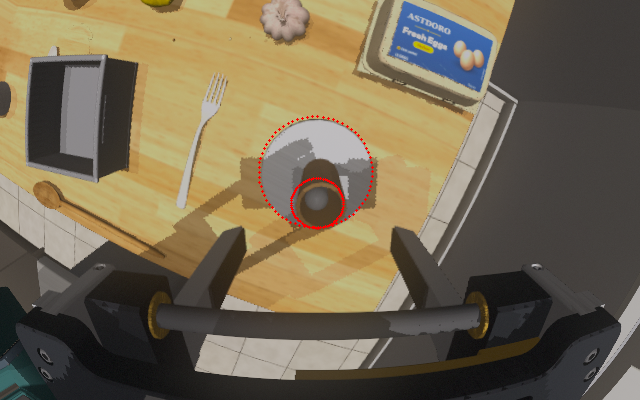

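The wrist view shows the tube's rim at about (320,205), on the projected model. The base ring matches at (317,173), the spindle dome shows inside the tube, and the open fingers straddle it at columns 243 and 393. I'll descend and grip.

Emit:
servo_tool(
  commands=[0,0,0.03,0,0,0,0.094,0,0,0.06,0,0,0,0.08,0,0,0.09,0,0,0,0.07,0,0,0.105,0,0,0,0.06,0,0,0.105,0,0,0,0.05,0,0,0.105,0,0,0,0.03,0,0,0.105,0,0,0,0.03,0,0,0.105,0,0,0,0.03,0,0,0.105,0,0,0,0.03,0,0,0.105,0,0,0,0.03],
)

```text
time: 4.85
tool_pos: [0.53, -0.3152, 0.1132]
ee_rot: [3.139, -0.002, 0.39]
wrist_force: [0.4, -0.8, 5.4]
width: 0.0434
finger_force: 30.0
```

Emit:
servo_tool(
  commands=[0,0,-0.02,0,0,0,0.03,0,0,-0.04,0,0,0,0.03,0,0,-0.06,0,0,0,0.03,0,0,-0.08,0,0,0,0.03,0,0,-0.1,0,0,0,0.03,0,0,-0.12,0,0,0,0.03,0,0,-0.14,0,0,0,0.03,0,0,-0.14,0,0,0,0.03,0,0,-0.14,0,0,0,0.03],
)

```text
time: 5.98
tool_pos: [0.5288, -0.3142, 0.25]
ee_rot: [-3.14, 0.001, 0.39]
wrist_force: [-0.4, -0.5, -0.6]
width: 0.0438
finger_force: 29.9
```

```bash
cat > d.py <<'E'
from w import *
import m
o,p=wrist();print(o['time'],o['tool_pos'].round(4),o['width'])
q=[snapshot(c) for c in('scene','side')]
save(p,'w2')
m.proj=lambda p,X: fproj(p,X) if 'hand_eye' in p else proj(p,X)
for P in q+[p]:
    for n in('holder','tube','recycling_box'):
        print(P['shot'],n,[(round(r['conf'],2),r['box']) for r in spotter.trace(n,P)[:2]])
q2=np.hstack([q[0]['img'][200:400,240:540],q[1]['img'][50:250,240:540]]);cv2.imwrite('pics/l2.png',cv2.resize(np.vstack([q2,cv2.resize(p['img'],(600,375))[:250]]),(800,600)))
E
python3 d.py
```

```text
5.975 [ 0.5288 -0.3142  0.25  ] 0.04377652225310036
7 holder [(0.74, [332.2, 286.6, 66.1, 68.5])]
7 tube [(0.73, [361.2, 228.5, 26.0, 63.2]), (0.23, [329.2, 286.2, 69.4, 68.2])]
7 recycling_box [(0.75, [247.7, 180.6, 79.9, 79.3])]
8 holder [(0.95, [339.7, 132.0, 43.3, 46.6])]
8 tube [(0.93, [359.8, 76.1, 18.7, 45.0])]
8 recycling_box [(0.85, [306.4, 198.0, 69.9, 67.1])]
6 holder [(0.98, [265.4, 117.6, 104.9, 96.7]), (0.47, [278.3, 180.5, 78.0, 119.5])]
6 tube [(0.91, [275.6, 183.0, 85.1, 119.4]), (0.39, [2.0, 81.8, 23.2, 31.4])]
6 recycling_box [(0.86, [41.8, 58.5, 110.7, 120.0])]
```

View pics/l2.png

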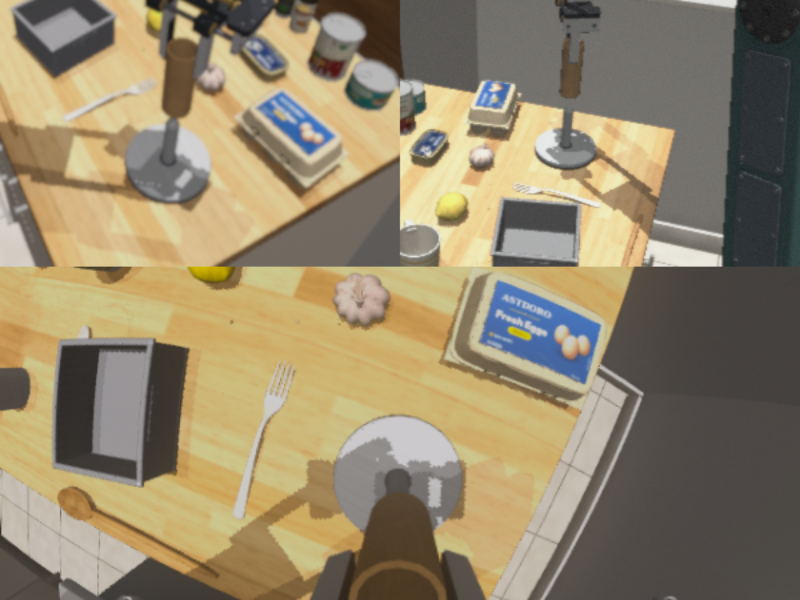

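The tube is clear of the spindle and held in the jaws at the bottom of the wrist view, and the spindle now shows on the base at about (400,480) in the collage. Next I carry it over the box.

Emit:
servo_tool(
  commands=[0.012,-0.04,0,0,0,0,0.03,0.025,-0.083,0,0,0,0,0.03,0.038,-0.125,0,0,0,0,0.03,0.05,-0.167,0,0,0,0,0.03,0.063,-0.21,0,0,0,0,0.03,0.076,-0.25,0,0,0,0,0.03,0.09,-0.3,0,0,0,0,0.03,0.101,-0.333,0,0,0,0,0.03,0.101,-0.333,0,0,0,0,0.03,0.101,-0.333,0,0,0,0,0.03],
)

```text
time: 7.82
tool_pos: [0.4962, 0.0313, 0.2516]
ee_rot: [3.141, 0.0, 0.39]
wrist_force: [0.0, -1.0, -0.3]
width: 0.0436
finger_force: 29.9
```

Emit:
servo_tool(
  commands=[0,0,0.025,0,0,0,0.03,0,0,0.05,0,0,0,0.03,0,0,0.075,0,0,0,0.03,0,0,0.1,0,0,0,0.03,0,0,0.12,0,0,0,0.03,0,0,0.135,0,0,0,0.03,0,0,0.135,0,0,0,0.03,0,0,0.135,0,0,0,0.03],
)

```text
time: 8.82
tool_pos: [0.4968, 0.0315, 0.1173]
ee_rot: [3.141, -0.001, 0.389]
wrist_force: [-0.5, -1.2, -0.3]
width: 0.044
finger_force: 29.9
```

```bash
cat > e.py <<'E'
from w import *
o,p=wrist();q=[snapshot(c) for c in('scene','side')]
a=[cv2.resize(P['img'][y:y+160,x:x+200],(400,320)) for P,x,y in((q[0],190,120),(q[1],240,130))]
cv2.imwrite('pics/l3.png',np.vstack([np.hstack(a),cv2.resize(p['img'],(800,500))[:280]]))
E
python3 e.py
```

```text
(no output)
```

View pics/l3.png

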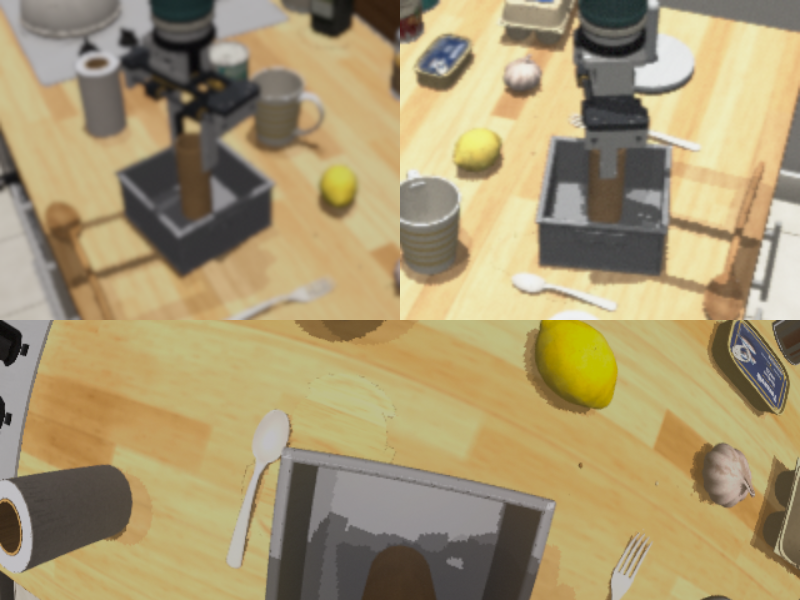

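All views show the tube upright and centred in the box, just above its floor, with the roll still standing at the left. I'll lower a little, open and rise.

Emit:
servo_tool(
  commands=[0,0,0.007,0,0,0,0.03,0,0,0.012,0,0,0,0.03,0,0,0.012,0,0,0,0.05,0,0,0.012,0,0,0,0.065,0,0,0.012,0,0,0,0.07,0,0,0.012,0,0,0,0.07,0,0,-0.02,0,0,0,0.07,0,0,-0.06,0,0,0,0.08,0,0,-0.1,0,0,0,0.094,0,0,-0.1,0,0,0,0.094],
)

```text
time: 10.22
tool_pos: [0.4982, 0.0318, 0.2207]
ee_rot: [3.138, -0.008, 0.39]
wrist_force: [0.1, 0.7, -0.6]
width: 0.0936
finger_force: 0.0
```

Emit:
servo_tool(
  commands=[0.012,-0.05,0,0,0,0,0.094,0.023,-0.1,0,0,0,0,0.094,0.035,-0.15,0,0,0,0,0.094,0.047,-0.2,0,0,0,0,0.094,0.062,-0.266,0,0,0,0,0.094,0.062,-0.266,0,0,0,0,0.094,0.062,-0.266,0,0,0,0,0.094,0.062,-0.266,0,0,0,0,0.094],
)

```text
time: 11.22
tool_pos: [0.4527, 0.3, 0.2159]
ee_rot: [3.141, 0.001, 0.388]
wrist_force: [-0.1, -0.4, 0.2]
width: 0.0938
finger_force: 0.0
```

```bash
cat > f.py <<'E'
from w import *
import m
o,p=wrist();print(o['time'],o['tool_pos'].round(4),o['ee_rot'].round(3))
q=[snapshot(c) for c in('scene','side')]
m.proj=lambda P,X: fproj(P,X) if 'hand_eye' in P else proj(P,X)
V=[]
for P in q+[p]:
    r=spotter.trace('roll',P);print([(round(a['conf'],2),a['box']) for a in r[:2]]);g=reg(P,'roll');V.append((P,g[1]))
    r=spotter.trace('tube',P);print('tube',[(round(a['conf'],2),a['box']) for a in r[:2]])
for nm,vs in(('wrist',V[2:]),('all',V)):
    print(nm,m.fit(vs,cyl(.033,.12),(.453,.301)))
im=p['img'].copy()
for z,r in((.12,.033),(.12,.018),(0,.033)):
    for a in t: cv2.circle(im,tuple(int(v) for v in fproj(p,[.453+r*np.cos(a),.301+r*np.sin(a),z])),1,(0,0,255),-1)
cv2.imwrite('pics/w4.png',im)
E
python3 f.py
```

```text
11.225 [0.4527 0.3    0.2159] [3.141e+00 1.000e-03 3.880e-01]
[(0.59, [228.1, 147.0, 26.9, 40.4])]
tube [(0.81, [277.7, 194.3, 18.2, 40.6]), (0.19, [228.0, 147.7, 28.9, 41.5])]
[(0.62, [309.0, 287.5, 33.8, 56.5])]
tube [(0.78, [343.4, 212.7, 11.8, 26.7])]
[(0.95, [280.2, 142.8, 73.6, 91.5])]
tube [(0.94, [484.8, 204.2, 74.4, 58.7]), (0.61, [440.2, 157.5, 140.5, 127.1])]
wrist (array([ 0.45040318,  0.2983365 ,  0.1       , -0.0051951 ]), np.float64(0.675140308989691))
all (array([0.45265919, 0.29947462, 0.1       , 0.00118261]), np.float64(0.8974471460793532))
```

View pics/w4.png

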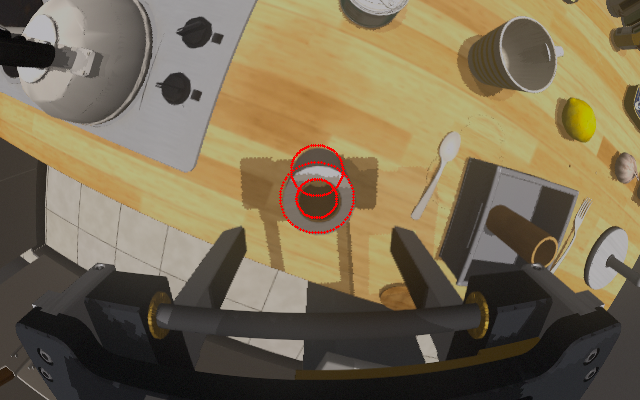

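The model circles land on the roll's rim and hole at (317,198), midway between the fingers. The tube stands in the box at (520,235). I'll descend and grip.

Emit:
servo_tool(
  commands=[0,0,0.03,0,0,0,0.094,0,0,0.06,0,0,0,0.094,0,0,0.09,0,0,0,0.094,0,0,0.115,0,0,0,0.094,0,0,0.127,0,0,0,0.094,0,0,0.127,0,0,0,0.08,0,0,0.127,0,0,0,0.07,0,0,0.127,0,0,0,0.055,0,0,0.127,0,0,0,0.055,0,0,0.127,0,0,0,0.055],
)

```text
time: 13.08
tool_pos: [0.4533, 0.3017, 0.0908]
ee_rot: [3.141, -0.003, 0.39]
wrist_force: [0.0, -1.5, 4.7]
width: 0.0668
finger_force: 30.0
```

Emit:
servo_tool(
  commands=[0,0,0,0,0,0,0.055,0,0,-0.02,0,0,0,0.055,0,0,-0.04,0,0,0,0.055,0,0,-0.06,0,0,0,0.055,0,0,-0.085,0,0,0,0.055,0,0,-0.11,0,0,0,0.055,0,0,-0.135,0,0,0,0.055,0,0,-0.155,0,0,0,0.055,0,0,-0.16,0,0,0,0.055,0,0,-0.16,0,0,0,0.055],
)

```text
time: 14.32
tool_pos: [0.452, 0.3015, 0.2484]
ee_rot: [3.142, 0.002, 0.39]
wrist_force: [-0.3, 0.5, -2.0]
width: 0.0668
finger_force: 29.9
```

Emit:
servo_tool(
  commands=[-0.005,0.02,-0.01,0,0,0,0.055,-0.017,0.06,-0.02,0,0,0,0.055,-0.028,0.1,-0.025,0,0,0,0.055,-0.039,0.14,-0.025,0,0,0,0.055,-0.05,0.18,-0.025,0,0,0,0.055,-0.061,0.22,-0.025,0,0,0,0.055,-0.072,0.26,-0.025,0,0,0,0.055,-0.083,0.3,-0.025,0,0,0,0.055,-0.094,0.34,-0.025,0,0,0,0.055,-0.105,0.38,-0.025,0,0,0,0.055],
)

```text
time: 15.58
tool_pos: [0.4987, -0.0923, 0.2743]
ee_rot: [-3.142, 0.001, 0.389]
wrist_force: [0.5, 0.4, -1.9]
width: 0.0667
finger_force: 29.9
```

Emit:
servo_tool(
  commands=[-0.011,0.04,0,0,0,0,0.055,-0.022,0.08,0,0,0,0,0.055,-0.033,0.12,0,0,0,0,0.055,-0.044,0.16,0,0,0,0,0.055,-0.052,0.19,0,0,0,0,0.055,-0.059,0.217,0,0,0,0,0.055,-0.059,0.217,0,0,0,0,0.055,-0.059,0.217,0,0,0,0,0.055,-0.059,0.217,0,0,0,0,0.055],
)

```text
time: 16.7
tool_pos: [0.5273, -0.3123, 0.2749]
ee_rot: [3.142, -0.0, 0.391]
wrist_force: [-0.1, 0.7, -1.5]
width: 0.0669
finger_force: 29.9
```

```bash
cat > g.py <<'E'
from w import *
import m
o,p=wrist();print(o['time'],o['tool_pos'].round(4),o['ee_rot'].round(3),o['wrist_force'].round(1))
q=[snapshot(c) for c in('scene','side')]
m.proj=lambda P,X: fproj(P,X) if 'hand_eye' in P else proj(P,X)
ss=np.vstack([cyl(.07,.016),cyl(.011,.1)+[0,0,.014],cyl(.006,.001)+[0,0,.118]])
for n,S in(('holder',ss),('roll',cyl(.033,.12))):
    V=[]
    for P in q:
        r=spotter.trace(n,P);print(n,[(round(a['conf'],2),a['box']) for a in r[:2]])
        g=reg(P,n)
        if g: V.append((P,g[1]))
    if len(V)==2: print(n,m.fit(V,S,(.528,-.3145)))
im=[P['img'].copy() for P in q+[p]]
for i,P in enumerate(q+[p]):
    for z,r in((.016,.07),(.016,.011),(.118,.006)):
        for a in t[::2]: cv2.circle(im[i],tuple(int(v) for v in m.proj(P,[.527+r*np.cos(a),-.3135+r*np.sin(a),z])),0,(0,0,255),-1)
b=[cv2.resize(I[y:y+160,x:x+200],(400,320)) for I,x,y in((im[0],280,210),(im[1],270,40))]
cv2.imwrite('pics/l5.png',np.vstack([np.hstack(b),cv2.resize(im[2],(800,500))[:280]]))
E
python3 g.py
```

```text
16.7 [ 0.5273 -0.3123  0.2749] [ 3.142 -0.     0.391] [-0.1  0.7 -1.5]
holder [(0.85, [334.9, 283.8, 65.2, 69.0])]
holder [(0.76, [339.3, 129.9, 46.1, 46.8])]
holder (array([ 0.52750154, -0.31314881,  0.10029704, -0.00193446]), np.float64(0.9541903426478133))
roll [(0.69, [354.0, 211.2, 44.9, 71.7]), (0.44, [278.2, 193.8, 15.7, 40.2])]
roll []
```

View pics/l5.png

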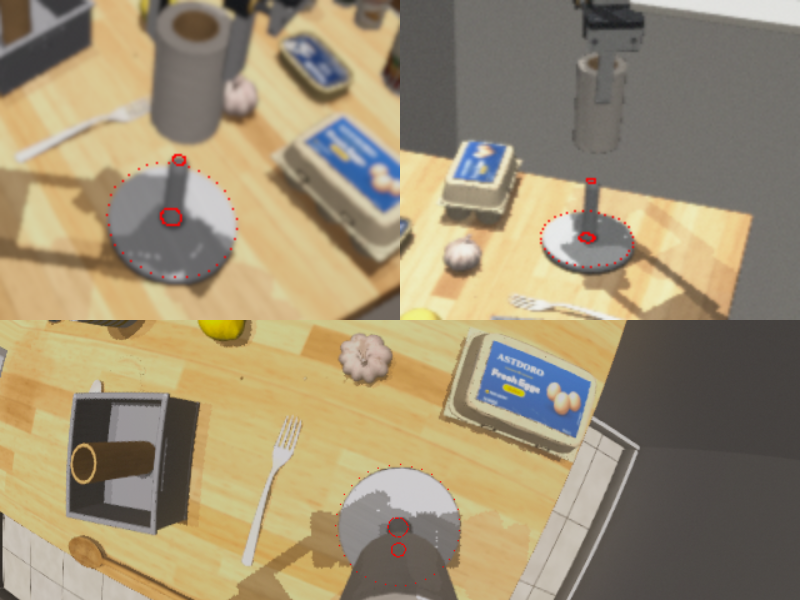

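The model base ring and spindle overlay the real ones in all three views, with the spindle foot at about (170,217) and (587,238) in the collage. The roll hangs directly above. I'll lower in stages and watch the force.

Emit:
servo_tool(
  commands=[0,0,0.015,0,0,0,0.055,0,0,0.03,0,0,0,0.055,0,0,0.045,0,0,0,0.055,0,0,0.058,0,0,0,0.055,0,0,0.066,0,0,0,0.055,0,0,0.074,0,0,0,0.055,0,0,0.082,0,0,0,0.055,0,0,0.09,0,0,0,0.055],
)

```text
time: 18.25
tool_pos: [0.5277, -0.3132, 0.1843]
ee_rot: [3.141, -0.0, 0.39]
wrist_force: [-0.9, -0.3, -1.7]
width: 0.0667
finger_force: 29.9
```

```bash
cat > k.py <<'E'
from w import *
import sys
z=float(sys.argv[1])
o=robot.get_obs();print(o['time'],o['tool_pos'].round(4),o['wrist_force'].round(1),o['wrist_torque'].round(2))
q=[snapshot(c) for c in('scene','side')]
im=[P['img'].copy() for P in q]
for i,P in enumerate(q):
    for zz,r in((.016,.07),(z,.033),(z+.12,.033),(z+.12,.018)):
        for a in t[::2]: cv2.circle(im[i],tuple(int(v) for v in proj(P,[.527+r*np.cos(a),-.3135+r*np.sin(a),zz])),0,(0,0,255),-1)
b=[cv2.resize(I[y:y+160,x:x+200],(400,320)) for I,x,y in((im[0],280,210),(im[1],270,40))]
cv2.imwrite('pics/%s.png'%sys.argv[2],np.vstack([np.hstack(b),np.hstack([cv2.resize(q[0]['img'],(400,250)),cv2.resize(q[1]['img'],(400,250))])]))
E
python3 k.py .094 l6
```

```text
18.25 [ 0.5277 -0.3132  0.1843] [-0.9 -0.3 -1.7] [-0.05 -0.02 -0.  ]
```

View pics/l6.png

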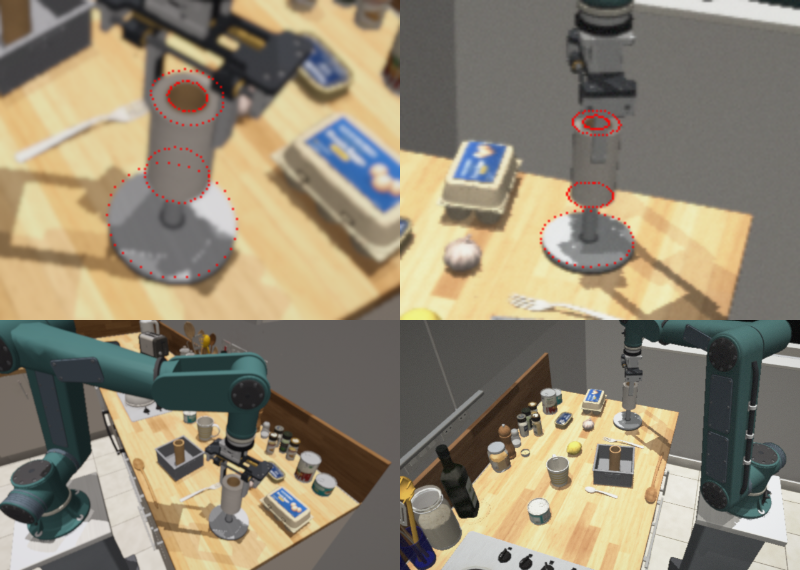

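The roll's rim circles coincide in both views and the spindle is threaded into its hole with no side force, so I continue lowering slowly.

Emit:
servo_tool(
  commands=[0,0,0.008,0,0,0,0.055,0,0,0.016,0,0,0,0.055,0,0,0.024,0,0,0,0.055,0,0,0.032,0,0,0,0.055,0,0,0.04,0,0,0,0.055,0,0,0.048,0,0,0,0.055,0,0,0.056,0,0,0,0.055,0,0,0.063,0,0,0,0.055,0,0,0.068,0,0,0,0.055,0,0,0.07,0,0,0,0.055],
)

```text
time: 19.6
tool_pos: [0.5274, -0.313, 0.1141]
ee_rot: [-3.141, 0.0, 0.39]
wrist_force: [-0.2, -0.1, -2.3]
width: 0.0667
finger_force: 29.9
```

Emit:
servo_tool(
  commands=[0,0,0.002,0,0,0,0.055,0,0,0.003,0,0,0,0.055,0,0,0.004,0,0,0,0.055,0,0,0.005,0,0,0,0.055],
)

```text
time: 20.1
tool_pos: [0.5276, -0.3131, 0.1096]
ee_rot: [3.141, -0.0, 0.39]
wrist_force: [0.3, 0.5, -1.8]
width: 0.0669
finger_force: 29.9
```

Emit:
servo_tool(
  commands=[0,0,0.001,0,0,0,0.055,0,0,0.002,0,0,0,0.055,0,0,0.003,0,0,0,0.055,0,0,0.003,0,0,0,0.055],
)

```text
time: 20.6
tool_pos: [0.5276, -0.313, 0.1069]
ee_rot: [3.141, -0.0, 0.39]
wrist_force: [0.7, 0.2, 0.0]
width: 0.0663
finger_force: 29.9
```

Emit:
servo_tool(
  commands=[0,0,0.0005,0,0,0,0.055,0,0,0.001,0,0,0,0.055,0,0,0.001,0,0,0,0.055],
)

```text
time: 20.98
tool_pos: [0.5278, -0.3131, 0.1069]
ee_rot: [3.141, -0.001, 0.39]
wrist_force: [-0.9, 0.3, 4.8]
width: 0.0664
finger_force: 29.9
```

The upward force rises to 4.8 N at the expected height, so the roll is seated. I'll release and rise.

Emit:
servo_tool(
  commands=[0,0,0,0,0,0,0.07,0,0,0,0,0,0,0.08,0,0,0,0,0,0,0.094,0,0,0,0,0,0,0.094,0,0,-0.02,0,0,0,0.094,0,0,-0.05,0,0,0,0.094,0,0,-0.08,0,0,0,0.094,0,0,-0.12,0,0,0,0.094,0,0,-0.16,0,0,0,0.094,0,0,-0.16,0,0,0,0.094],
)

```text
time: 22.22
tool_pos: [0.5289, -0.314, 0.2703]
ee_rot: [3.134, -0.005, 0.39]
wrist_force: [0.2, -0.4, 0.5]
width: 0.094
finger_force: 0.0
```

```bash
python3 k.py .016 l7; cat > z.py <<'E'
from m import *
ps=[snapshot(c) for c in('scene','side')]
print('roll',fit([(p,reg(p,'roll')[1]) for p in ps],cyl(.033,.12),(.527,-.3135)))
for n,hz in dict(mug=.05,small_tin=.029,lemon=.028,garlic=.025,teaspoon=.004,fork=.005).items():
    for p in ps:
        r=reg(p,n)
        if r: print(n,round(r[0],2),np.round(onz(p,*r[1].mean(0),hz),3))
E
python3 z.py
```

```text
22.225 [ 0.5289 -0.314   0.2703] [ 0.2 -0.4  0.5] [ 0.01  0.05 -0.05]
roll (array([ 0.52708996, -0.31379234,  0.09984894,  0.01583311]), np.float64(0.8313820638796713))
mug 0.6 [0.688 0.18  0.05 ]
mug 0.63 [0.69  0.138 0.05 ]
small_tin 0.67 [0.687 0.331 0.029]
small_tin 0.77 [0.684 0.325 0.029]
lemon 0.75 [ 0.698 -0.032  0.028]
lemon 0.98 [ 0.69  -0.028  0.028]
garlic 0.79 [ 0.685 -0.209  0.025]
garlic 0.68 [ 0.69  -0.204  0.025]
teaspoon 0.75 [0.516 0.153 0.004]
fork 0.51 [ 0.452 -0.151  0.005]
fork 0.68 [ 0.511 -0.155  0.005]
```

View pics/l7.png

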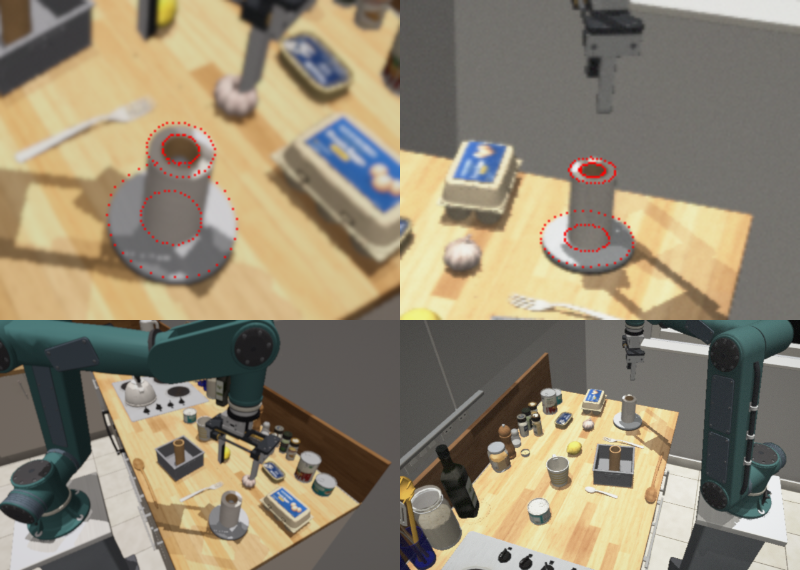

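The roll sits on the base (fitted bottom height 15.8 mm, rim circles matching), the tube stands in the box at (614,460) in the lower-right view, and the bystanders look unmoved. I'm handing in.

```bash
python3 -c "from bench import close_job; print(close_job())"
```

```text
the job is handed in; nothing more can be done
None
```

The job is handed in after 22 s on the robot's clock: the empty tube stands in the recycling box, the full roll is seated on the holder's base, and the bystanders looked unmoved in the last pictures.

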